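# Unlock the indexing table and turn it to the set mark

### The arm

A 6-joint arm with a two-finger parallel gripper is mounted at the origin on the work surface. World frame = base frame: x ahead of the robot, y to its left, z up, the work surface at z = 0. Lengths are in m, angles in rad, forces in N, time in s.
With the tool pointing down it reaches from about 0.275 to 0.825 m from the base axis. Payload 4.9 kg.
Tool frame: the origin (TCP) lies midway between the tips of the shut fingers; the grasp point (between the pads) lies 19 mm behind it (grip_point_offset is the distance from the TCP to the grasp point, in m); z points along the fingers, x is the direction in which the jaws open and shut, and the axes are right-handed (so a half turn about z gives the same grasp; the last joint's range is limited). The gripper opens to 85 mm and grips with 20 to 120 N. Pads are 22 mm wide; open, the fingers measure 114 mm over their backs; the gripper's body (76 mm by 85 mm) begins 54 mm behind the grasp point. The pads swing forward as they close: fully open they stand 13 mm farther back than shut.
Start: joints at [-1.439, 0.326, -0.193, 1.052, 0, 1.437], TCP at [0.144, -0.531, 0.231] pointing down, gripper open.
Joint ranges: [-2.65, 2.65], [-0.97, 1.79], [-1.3, 1.35], [-1.93, 2.1], [-1.47, 1.37], [-3.14, 3.14]. Speed limits (rad/s): [2.57, 2.57, 3.14, 3.14, 3.14, 3.14].

### API

Orientations are given as a rotation vector (axis times angle).
In Python, from cell import * gives the robot as it stands. Calls block until the motion is done:
- movep(position, orientation): joint-space move of the TCP to a pose.
- move_l(position, velocity=0.15, rot=None, until_force=None): straight line of the TCP; rot=None keeps the orientation; velocity is the mean speed in m/s. With until_force (N) it stops when the force on the tool has changed by that much, and returns True; else False.
- set_joints(angles): joint-space move.
- let_go() and grab(newtons=None): open the fingers fully, or close them until they stop; newtons is the grip in N (None keeps the last).
- sleep(seconds).
- ik(position, orientation): joint angles nearest the present ones, or None.
- get_state(): the state.
- grab_frame(name): name is "scene" or "side" or "wrist"; returns a dict with "img" (400x640x3 uint8, red, green, blue), "fx", "fy", "cx", "cy" (pixels), "cam_to_world" (4x4, takes a point from camera to world coordinates); the wrist camera has in their place "T_tool_cam" (4x4, takes a point from camera to tool coordinates, whose origin is the TCP and whose axes are the tool frame's). Camera axes: x right, y down, z forward; pixel columns grow to the right and rows downward; lengths in m; the calibration is good to about 2 mm. A picture is of the moment at which its call begins: read the wrist's pose just before it. There is no depth.
A pose or a line that the arm cannot do raises MotionError and nothing moves.
- sign_off(): hands the job in, once; it reports no verdict.
Trained networks look in the newest picture that a camera, given by its name, has taken for a name from the list of things; names that differ only in an ending like _2 or _b are one class to them, and where a whole thing is asked for, a point or a joint stands for the part that bears it (a point fixed in the world has none). Each returns a list of dicts, best first, with "score" (0 to 1); they miss things now and then, are a little off and sometimes report something else, mostly with a low value. They report only what shows in the picture. A call takes as long as a camera call. They do not tell look-alikes from the thing itself.
- spot_in(camera, name): "centre" ([column, row] in pixels, amid what is visible of it).
- silhouettes(camera, name): "mask" (400x640 bool, what is visible of it) and "centre" ([column, row] in pixels, amid what is visible of it).
- tip_of(camera, name): "centre" ([column, row] in pixels: a listed point, or the origin of a listed thing).
The state is a dict: "clock": time; "q": joint angles; "joint_velocities": joint speeds; "tau": joint torques, N m; "position": TCP position; "eef_rot": TCP orientation; "contact_force": force on the tool from outside, world axes, zero at the start; "wrist_torque": the same for the moment, N m; "finger_gap": opening from 0.0 (shut) to 1.0 (fully open).
Only numpy, scipy, OpenCV 4.12 (cv2) and the standard library are available. Lean on these libraries where they do the work, as an engineer would, in place of code of your own. Each camera call takes 0.05 s, during which the arm holds its last target.

### The job

Draw the locking pin out of the indexing table and park it upright in the side notch of the parking stand, hanging by its collar and pushed in to the closed end. Only then turn the chuck (pushing its jaws round is enough) until the forked pointer stands centred over the steel set mark on the scale. Leave the other things on the bench where they are, standing as they are.

Things in the scene. Friction and masses are not known exactly. Their poses are not given: they have to be found in the camera images.
- indexer: Hand indexing table, bolted to the bench: light grey round base 180 mm across, 40 mm high, with engraved scale. Origin: underside centre, on the vertical turning axis. Its -x side carries a light grey block 48 mm wide, reaching from 82 to 126 mm from the axis, 40 mm high, with the pin's 13.5 mm bore 104 mm from the axis (30 mm deep, floor 10 mm above the bench).
- spindle (a joint): Turning part of the table (steel chuck with its forked pointer): angle q in rad about the upward axis, anticlockwise from above positive, 0 at the start, stops at +-3.7 rad. Stiff: it needs about 0.3 N m and stays where it is left. It cannot turn while the pin is in.
- chuck (a point): Centre of the chuck's top face, on the turning axis, 92 mm above the bench; turns with it. Chuck 120 mm across. Three dark upright jaws on it, 24 to 58 mm from the axis, 20 mm wide, tops at 118 mm; at angle q they point along q + pi, q + pi/3 and q - pi/3 from the indexer's +x. A round aluminium part 48 mm across, top at 128 mm, is held between them.
- fork (a point): Forked pointer of the turning part, pointing out along q + pi (the way one jaw points): two prongs 8 mm wide with a 16 mm gap, from 92 to 116 mm from the axis, 46 to 60 mm above the bench. This point is midway between the prongs, 104 mm from the axis, at the height of their top. At the start the pin stands in the gap.
- mark: Fixed steel set mark: a flat finger 8 mm wide lying radially on the scale ring, 74 to 126 mm from the axis, 40.5 to 44.5 mm above the bench; the fork passes over it. Origin on the turning axis at bench height; the finger points along this body's -x, so its yaw relative to the indexer is the spindle angle to be set (at least 0.7 rad from the start, either way, up to half a turn).
- mark_line (a point): Point on the set mark's centre line, 104 mm from the axis, on its top. Turned right, the fork stands straight above it and, seen from above, the 8 mm mark lies between the prongs.
- pin: Loose steel locking pin, upright, 112 mm long, 0.15 to 0.26 kg. Origin: centre of its lower tip; z up along it. Shaft 12 mm thick from 0 to 62 mm, collar 30 mm across from 62 to 68 mm, dark round head 24 mm across from 68 to 112 mm to grip. Its tip starts on the bore's floor, 10 mm above the bench; pull it straight up.
- pin_collar (a point): On the pin's axis at the underside of its collar, 62 mm above the tip.
- rack: Grey metal parking stand with a darker foot, fixed, on the left or the right. Origin: underside centre of its foot (90 x 80 x 8 mm); behind, at x 26 to 40 mm, a column. Its top plate, 70 to 78 mm above the bench, x -23 to 40 mm, 57 mm wide, has a 17 mm wide side notch open to its own -x, closed at x = +8.5 mm.
- notch (a point): Where the pin's axis stands when parked: on the notch's centre line, 8.5 mm from its closed end, at the plate's top (78 mm). The collar's underside rests here; axes as rack.
- toolblock: Bystander: loose dark tool holder block 70 x 60 x 60 mm with a bar 110 mm long across its top (74 mm high); origin underside centre. On the side where the stand is not.
- indicator: Bystander: loose dial indicator stand, foot 60 x 50 x 55 mm, post 220 mm high, a 48 mm dial 55 mm out along its -x, at 134 to 182 mm height; origin underside centre.
- barstock: Bystander: loose upright steel bar 44 mm across, 130 mm high; origin underside centre.
- tray: Bystander: loose wooden tray of tool bits 150 x 100 x 24 mm; origin underside centre.
Not all that is in view belongs to the job. Several things have the shape of the indexer; the one meant has the colours described above.

How it is judged:
By the outcome, as a careful person would: the job done as asked, in the order asked, and still so for the second after the job is handed in, with the robot touching nothing.
It also fails if it takes over 64 s, if anything falls off the work surface, if the arm or the gripper's body presses on something with over 40 N, if the wrist force passes 120 N, or if a joint passes its speed limit or range.

## Working session

There is one attempt and no reset: what is moved stays moved. The work goes in short steps, each a Python script; the robot and the scene stay as the last script left them, time stands still between calls to the robot, and variables do not carry over. Pictures are saved under pics/ and viewed, and the job is handed in when it is done.

```bash
ls; mkdir -p pics
python3 - <<'E'
from cell import *
import cv2
s=get_state();print(s)
for n in ("scene","side","wrist"):
    f=grab_frame(n);cv2.imwrite(f"pics/{n}0.png",f["img"][:,:,::-1])
    print(n,f["fx"],f["fy"],f["cx"],f["cy"]);print(f.get("cam_to_world",f.get("T_tool_cam")))
    for o in ("indexer","mark_line","fork","pin","pin_collar","notch","rack","mark","chuck"):
        r=tip_of(n,o);print(o,[(x["centre"],round(x["score"],2)) for x in r[:4]])
print(get_state()["clock"])
E
```

```text
pics
{'clock': 0.0, 'q': array([-1.43923800e+00,  3.26931986e-01, -1.93585077e-01,  1.05198849e+00,
       -1.33217157e-05,  1.43656563e+00]), 'joint_velocities': array([ 5.88062007e-04,  2.61090536e-04, -1.17261423e-03, -5.92486364e-04,
        1.47453061e-03,  5.21881788e-05]), 'tau': array([ 9.27177098e-04, -4.43401265e+01,  2.62439901e+01,  1.53743906e-02,
       -5.76460616e-05,  7.38323962e-06]), 'position': array([ 0.14438329, -0.5301122 ,  0.23050785]), 'eef_rot': array([-2.49524853e+00,  1.90677529e+00,  1.91002351e-03]), 'contact_force': array([-0.20598207,  0.25356936, -0.09988812]), 'wrist_torque': array([ 0.00777526,  0.01044563, -0.02320879]), 'finger_gap': 1.0008567105059454}
scene 442.4697349391791 442.4697349391791 324.6956479230275 195.89576550923164
[[-2.27830395e-01  5.22864255e-01 -8.21405066e-01  1.63258125e+00]
 [ 9.73699606e-01  1.23680764e-01 -1.91343007e-01  2.30493146e-01]
 [ 1.54558728e-03 -8.43395542e-01 -5.37290956e-01  8.23788689e-01]
 [ 0.00000000e+00  0.00000000e+00  0.00000000e+00  1.00000000e+00]]
indexer [([441.6, 192.8], 0.93), ([313.9, 235.8], 0.
[... 967 characters left out ...]
([338.0, 209.7], 0.22), ([293.4, 321.2], 0.15)]
notch [([379.0, 146.6], 0.93)]
rack [([378.2, 164.5], 0.76)]
mark []
chuck [([299.3, 181.1], 0.96), ([461.5, 165.8], 0.85), ([159.3, 269.0], 0.55), ([273.1, 171.6], 0.53)]
wrist 303.93224358774074 303.93224358774074 319.0579218861659 202.321707640914
[[ 9.99999890e-01 -4.46374720e-04 -1.44451429e-04 -4.22154747e-04]
 [ 4.69008061e-04  9.59086704e-01  2.83112122e-01 -7.16435990e-02]
 [ 1.21673503e-05 -2.83112159e-01  9.59086808e-01 -1.41874443e-01]
 [ 0.00000000e+00  0.00000000e+00  0.00000000e+00  1.00000000e+00]]
indexer [([112.1, 23.9], 0.62)]
mark_line []
fork [([59.3, 120.9], 0.91)]
pin []
pin_collar []
notch []
rack []
mark []
chuck []
1.5
```

View pics/scene0.png

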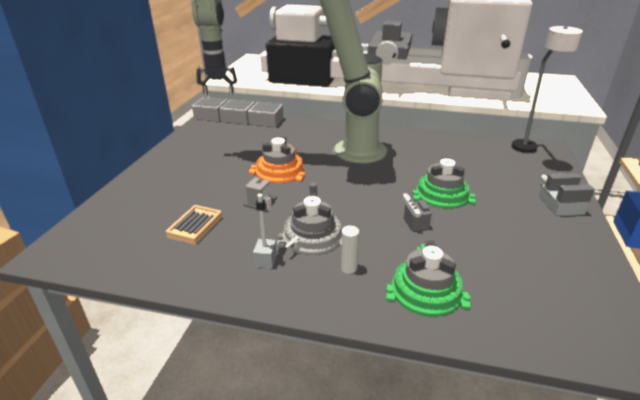

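View pics/side0.png

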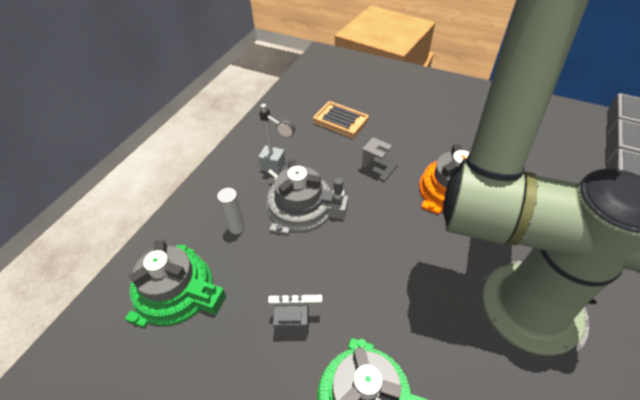

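View pics/wrist0.png

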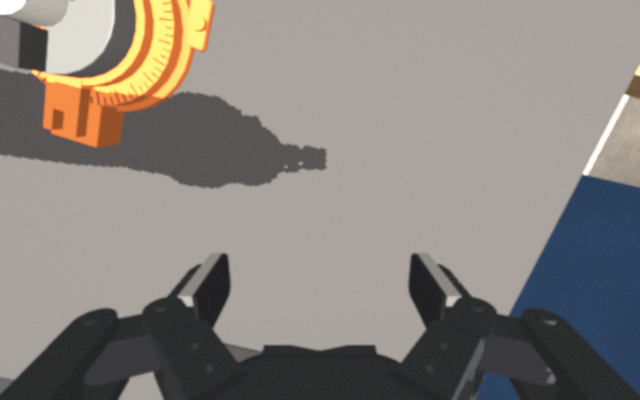

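```bash
cat > h.py <<'E'
from cell import *
import numpy as np, cv2
from scipy.spatial.transform import Rotation as R
def cam(f,st=None):
    if "cam_to_world" in f: T=np.array(f["cam_to_world"])
    else:
        W=np.eye(4);W[:3,:3]=R.from_rotvec(st["eef_rot"]).as_matrix();W[:3,3]=st["position"];T=W@np.array(f["T_tool_cam"])
    K=np.array([[f["fx"],0,f["cx"]],[0,f["fy"],f["cy"]],[0,0,1]]);return K,T
def proj(c,p):
    K,T=c;q=K@(T[:3,:3].T@(np.asarray(p,float)-T[:3,3]));return q[:2]/q[2]
def ray(c,uv):
    K,T=c;return T[:3,3],T[:3,:3]@np.linalg.inv(K)@np.array([uv[0],uv[1],1.])
def atz(c,uv,z):
    o,d=ray(c,uv);return o+d*(z-o[2])/d[2]
def tri(obs):
    A=np.zeros((3,3));b=np.zeros(3)
    for c,uv in obs:
        o,d=ray(c,uv);d=d/np.linalg.norm(d);P=np.eye(3)-np.outer(d,d);A+=P;b+=P@o
    p=np.linalg.solve(A,b);return p,[np.round(proj(c,p)-uv,1).tolist() for c,uv in obs]
def down(yaw): # tool x axis at yaw
    x=np.array([np.cos(yaw),np.sin(yaw),0]);z=np.array([0,0,-1.]);y=np.cross(z,x)
    return R.from_matrix(np.c_[x,y,z]).as_rotvec()
def save(n,img): cv2.imwrite(f"pics/{n}.png",img[:,:,::-1])
def zoom(n,img,x0,y0,x1,y1,k):
    save(n,cv2.resize(img[y0:y1,x0:x1],None,fx=k,fy=k,interpolation=cv2.INTER_CUBIC))
E
python3 - <<'E'
from h import *
a=grab_frame("scene");b=grab_frame("side");A=cam(a);B=cam(b)
for n,u,v,z in [("chuck",(309.3,211.5),(299.3,181.1),.092),("indexer",(313.9,235.8),(297.9,206.7),0),("markl",(291,242.6),(272.7,175.7),.0445),("collar",(313.2,193.6),(338,208),.072),("notch",(259.6,181.7),(379,146.6),.078),("rack",(258.9,198.8),(378.2,164.5),0)]:
    print(n,tri([(A,u),(B,v)]),atz(A,u,z),atz(B,v,z))
for n in ["toolblock","indicator","barstock","tray"]:
    print(n)
    for nm,C in(("scene",A),("side",B)):
        print([(atz(C,r["centre"],0).round(3).tolist(),round(r["score"],2)) for r in tip_of(nm,n)[:3]])
zoom("sc1",a["img"],210,150,370,280,5);zoom("si1",b["img"],230,80,410,250,4)
E
```

```text
chuck (array([ 0.60280026, -0.05565848,  0.08933328]), [[-0.0, -0.0], [-0.0, 0.0]]) [ 0.60663831 -0.0545129   0.092     ] [ 0.60152368 -0.05367895  0.092     ]
indexer (array([ 0.60492245, -0.04093234,  0.00275436]), [[0.4, 0.3], [0.3, -0.5]]) [ 6.00221718e-01 -4.34077454e-02  1.11022302e-16] [ 0.60605736 -0.04099389  0.        ]
markl (array([ 0.70137677, -0.08208899,  0.04364598]), [[0.5, 0.4], [0.3, -0.5]]) [ 0.70098475 -0.0835436   0.0445    ] [ 0.70064334 -0.07927987  0.0445    ]
collar (array([ 0.48552329, -0.05873002,  0.06373638]), [[4.7, 4.0], [3.7, -6.9]]) [ 0.47842671 -0.07600583  0.072     ] [ 0.48234475 -0.0283596   0.072     ]
notch (array([ 0.4627298 , -0.26321764,  0.08353282]), [[-0.5, -0.5], [-0.4, 0.8]]) [ 0.45695888 -0.26414868  0.078     ] [ 0.46448355 -0.2725061   0.078     ]
rack (array([ 0.45991828, -0.27075839,  0.01132932]), [[0.1, 0.1], [0.1, -0.1]]) [ 0.44315042 -0.27817176  0.        ] [ 0.46290276 -0.28130828  0.        ]
toolblock
[([0.45, 0.255, 0.0], 0.7), ([0.602, -0.051, -0.0], 0.29)]
[([0.465, 0.257, 0.0], 0.59)]
indicator
[([0.737, -0.146, 0.0], 0.77)]
[]
barstock
[([0.713, 0.071, -0.0], 0.75)]
[([0.726, 0.079, 0.0], 0.67)]
tray
[([0.642, -0.419, 0.0], 0.68)]
[([0.632, -0.415, -0.0], 0.91), ([0.5, -0.358, 0.0], 0.55), ([0.64, -0.109, 0.0], 0.39)]
```

View pics/sc1.png

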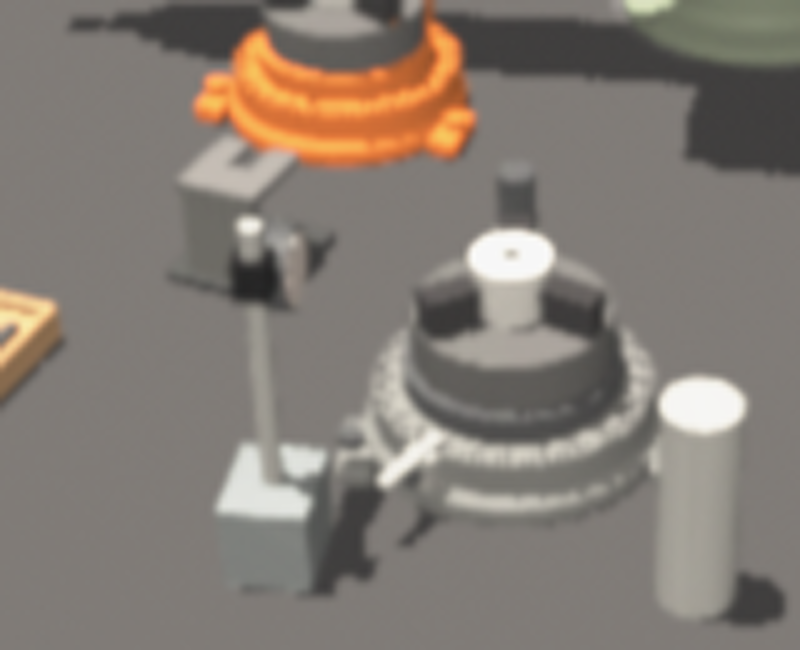

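View pics/si1.png

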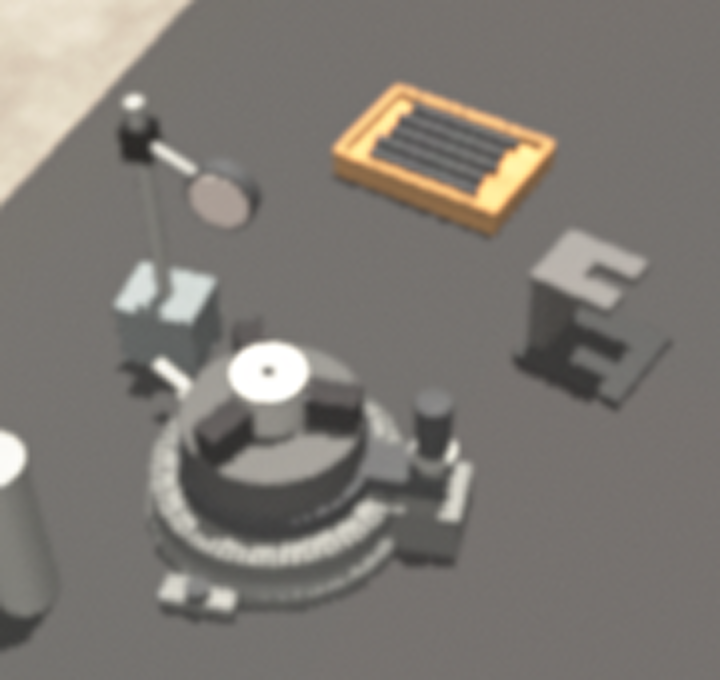

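Run:
```python
from h import *
for yw in (np.pi/2,-np.pi/2,0,np.pi):
    print(yw,ik([0.43,-0.13,0.38],down(yw)))
movep([0.43,-0.13,0.38],down(np.pi/2))
st=get_state();f=grab_frame("wrist");C=cam(f,st);save("w1",f["img"])
Z=dict(chuck=.092,indexer=0,mark_line=.0445,fork=.06,pin=.01,pin_collar=.072,notch=.078,rack=0,mark=0,indicator=0,barstock=0)
for o in Z:
    r=tip_of("wrist",o);print(o,[(x["centre"],round(x["score"],2),atz(C,x["centre"],Z[o])[:2].round(4).tolist()) for x in r[:3]])
print(get_state()["clock"],st["position"])
```

```text
1.5707963267948966 [-0.45816996  0.0762082  -0.13123776  1.36335036  0.         -0.45816996]
-1.5707963267948966 [-0.45816996  0.0762082  -0.13123776  1.36335036  0.          2.68342269]
0 [-0.45816996  0.0762082  -0.13123776  1.36335036  0.          1.11262637]
3.141592653589793 [-0.45816996  0.0762082  -0.13123776  1.36335036  0.         -2.02896629]
chuck [([367.8, 272.3], 0.91, [0.5994, -0.0534]), ([207.1, 17.1], 0.85, [0.2425, -0.2697])]
indexer [([616.2, 52.4], 0.84, [0.2676, 0.3343]), ([530.8, 320.3], 0.79, [0.76, 0.2969]), ([364.5, 250.7], 0.74, [0.6058, -0.0452])]
mark_line [([344.9, 307.2], 0.42, [0.6971, -0.0835])]
fork [([354.5, 207.0], 0.8, [0.5012, -0.0739]), ([562.1, 291.2], 0.55, [0.6545, 0.2904])]
pin [([354.3, 202.7], 0.77, [0.5089, -0.0684])]
pin_collar [([359.2, 206.3], 0.95, [0.4964, -0.0681])]
notch [([229.8, 185.0], 0.82, [0.4609, -0.2638])]
rack [([238.8, 175.0], 0.72, [0.4612, -0.2701])]
mark [([354.9, 201.0], 0.5, [0.5087, -0.0662]), ([172.5, 263.9], 0.45, [0.6327, -0.4093])]
indicator [([311.1, 312.0], 0.56, [0.7398, -0.1466])]
barstock []
4.4667 [ 0.42990039 -0.13041825  0.37972017]
```

View pics/w1.png

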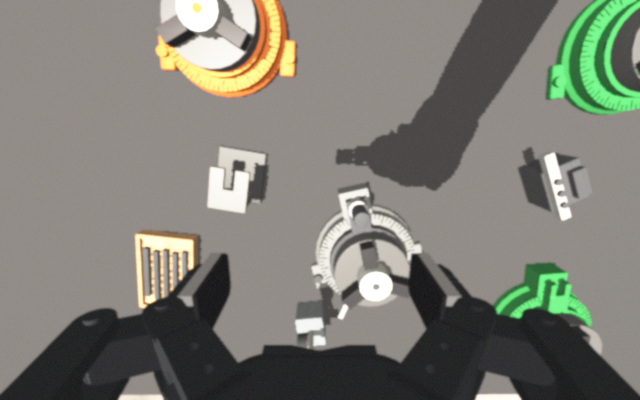

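Run:
```python
from h import *
movep([0.40,-0.15,0.25],down(np.pi/2))
st=get_state();f=grab_frame("wrist");C=cam(f,st);save("w2",f["img"])
Z=dict(chuck=.092,indexer=0,mark_line=.0445,fork=.06,pin=.01,pin_collar=.072,notch=.078,rack=0)
for o in Z:
    r=tip_of("wrist",o);print(o,[(x["centre"],round(x["score"],2),atz(C,x["centre"],Z[o])[:2].round(4).tolist()) for x in r[:3]])
print(get_state()["clock"],st["position"])
np.savez("w2.npz",img=f["img"],K=C[0],T=C[1])
zoom("w2r",f["img"],100,100,300,260,4)
zoom("w2p",f["img"],330,140,530,300,4)
```

```text
chuck [([405.0, 347.3], 0.78, [0.5988, -0.047]), ([181.0, 11.3], 0.7, [0.2437, -0.2701])]
indexer [([218.2, 35.3], 0.77, [0.2424, -0.267]), ([387.5, 306.4], 0.67, [0.6071, -0.0477])]
mark_line []
fork [([384.0, 261.2], 0.87, [0.501, -0.0715])]
pin [([377.8, 246.8], 0.75, [0.5051, -0.0696])]
pin_collar [([387.2, 263.8], 0.58, [0.4981, -0.0704])]
notch [([214.4, 235.3], 0.79, [0.4596, -0.2669])]
rack [([234.6, 213.5], 0.85, [0.4602, -0.2652])]
5.5167 [ 0.40066916 -0.15029606  0.25096239]
```

View pics/w2.png

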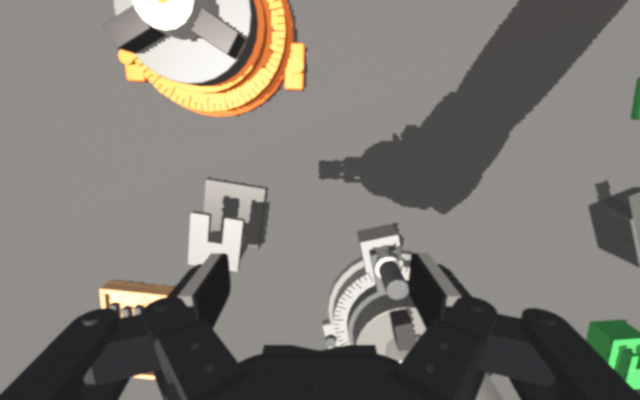

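View pics/w2r.png

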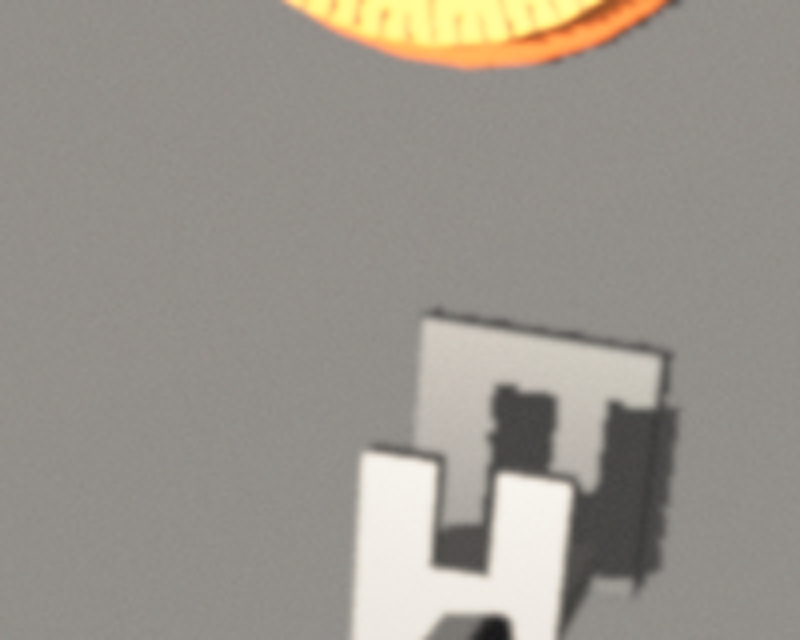

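View pics/w2p.png

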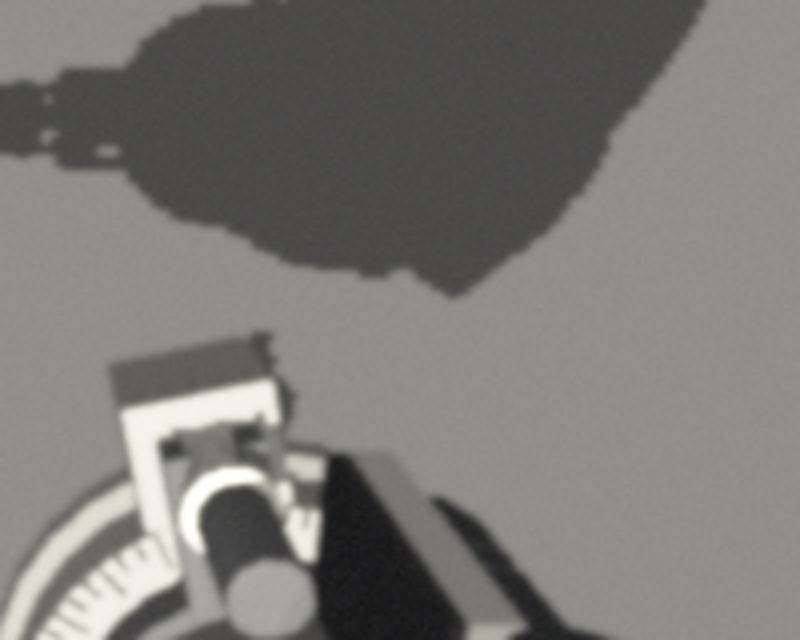

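Run:
```python
from h import *
d=np.load("w2.npz");C=(d["K"],d["T"])
P={k:atz(C,v,z)[:2] for k,v,z in [("pl",(190.5,212),.078),("pr",(244.25,220),.078),("ml",(210.25,215),.078),("mr",(224.25,217.5),.078),("cl",(208.5,241.75),.078),("cr",(222.5,243.25),.078),("head",(398,289.25),.122),("b1",(360,242),.04),("b2",(398.25,234.25),.04)]}
for k in P: print(k,P[k].round(4))
n=lambda a,b:(np.linalg.norm(P[a]-P[b]).round(4),np.arctan2(*(P[b]-P[a])[::-1]).round(3))
print(n("pl","pr"),n("ml","mr"),n("cl","cr"),n("ml","cl"),n("mr","cr"),n("b1","b2"))
c=(P["cl"]+P["cr"])/2;print("closed mid",c)
```

```text
pl [ 0.4322 -0.2903]
pr [ 0.4415 -0.2323]
ml [ 0.4357 -0.2691]
mr [ 0.4386 -0.254 ]
cl [ 0.4674 -0.2743]
cr [ 0.4692 -0.2587]
head [ 0.5003 -0.07  ]
b1 [ 0.4846 -0.0986]
b2 [ 0.4742 -0.0512]
(np.float64(0.0587), np.float64(1.412)) (np.float64(0.0153), np.float64(1.38)) (np.float64(0.0157), np.float64(1.453)) (np.float64(0.0321), np.float64(-0.163)) (np.float64(0.031), np.float64(-0.152)) (np.float64(0.0485), np.float64(1.788))
closed mid [ 0.46832465 -0.26652659]
```

Run:
```python
from h import *
yi=0.217; pin=np.array([0.4998,-0.0702])
print(ik([*pin,.083],down(yi+np.pi/2)))
movep([*pin,.19],down(yi+np.pi/2))
st=get_state();f=grab_frame("wrist");C=cam(f,st);save("w3",f["img"]);np.savez("w3.npz",img=f["img"],K=C[0],T=C[1])
print(st["clock"],st["position"],proj(C,[*pin,.122]),proj(C,[*pin,.078]),[(x["centre"],atz(C,x["centre"],.072)) for x in tip_of("wrist","pin_collar")])
```

```text
[-2.85892680e-01  3.99754715e-01 -5.10820286e-01  6.60221326e-01
 -4.44089210e-16 -5.02892680e-01]
6.1333 [ 0.49956133 -0.06978654  0.18957331] [317.89454518 216.48874809] [318.06774704 199.96114104] [([319.1, 198.7], array([ 0.50013758, -0.06920612,  0.072     ]))]
```

View pics/w3.png

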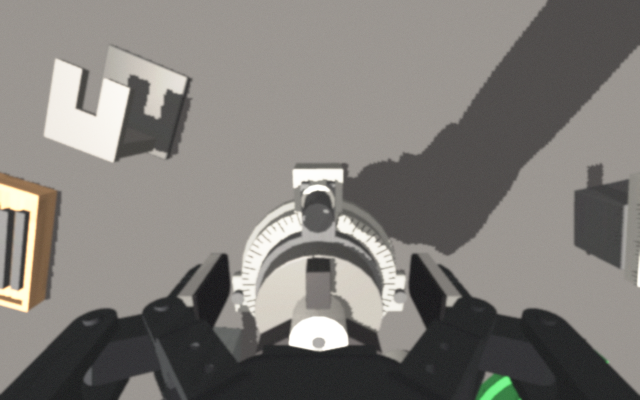

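Run:
```python
from h import *
yi=0.217; pin=np.array([0.4998,-0.0700])
rot=down(yi+np.pi/2)
h=move_l([*pin,.083],0.12,rot=rot,until_force=8);print(h,get_state()["position"])
if not h:
    grab(50);s=get_state();print(s["finger_gap"],s["contact_force"],s["wrist_torque"],s["position"])
    h=move_l([*pin,.165],0.08);s=get_state();print(h,s["finger_gap"],s["contact_force"],s["position"],s["clock"])
    st=get_state()
    for n in("side","wrist"):
        f=grab_frame(n)
        if n=="side": zoom("si4",f["img"],230,80,430,250,4)
        else: save("w4",f["img"])
```

```text
False [ 0.5003674  -0.07029772  0.08369011]
0.2628878178200805 [-0.40377816  0.30102936  3.40701032] [-0.08722353  0.11716896 -0.07415482] [ 0.50005458 -0.07016416  0.08333361]
False 0.2683611033921013 [-0.63756793  0.24634438 -1.91800212] [ 0.49931492 -0.06983209  0.16442226] 9.0417
```

View pics/si4.png

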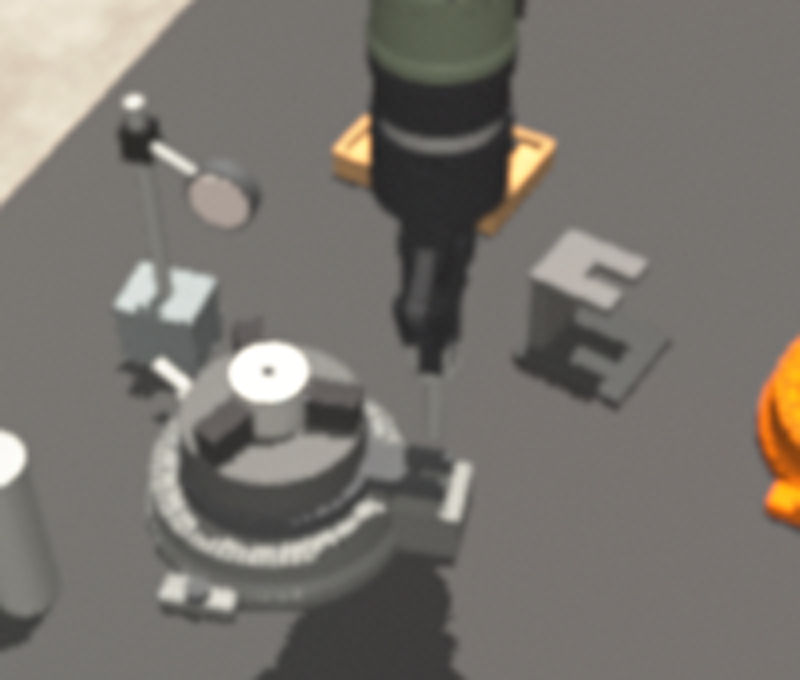

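View pics/w4.png

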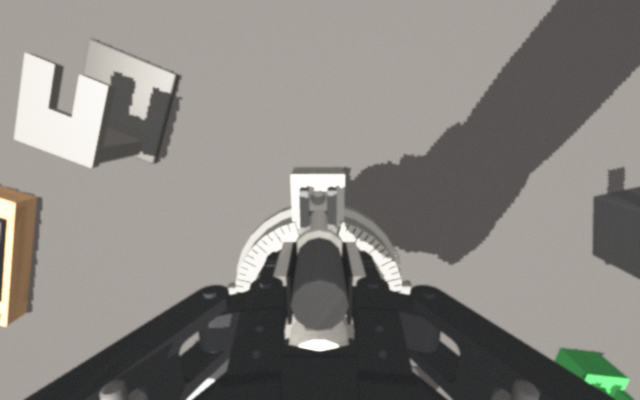

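Run:
```python
from h import *
yr=-0.158; N=np.array([0.4597,-0.2650]); d=np.array([np.cos(yr),np.sin(yr)])
rot=down(yr+np.pi/2)
p=N-0.055*d
print(ik([*p,.093],rot))
move_l([*p,.165],0.2,rot=rot)
h=move_l([*p,.093],0.12,until_force=8)
st=get_state();print(h,st["position"],st["clock"],st["contact_force"])
f=grab_frame("wrist");C=cam(f,st);save("w5",f["img"])
for k in("ml","mr"):pass
f=grab_frame("scene");zoom("sc5",f["img"],200,120,320,220,6)
```

```text
[-0.71792724  0.34667143 -0.5637269   0.660398    0.         -0.55992724]
False [ 0.40588585 -0.25638149  0.09343119] 11.0833 [-0.07396351  0.18534793 -1.86768026]
```

View pics/w5.png

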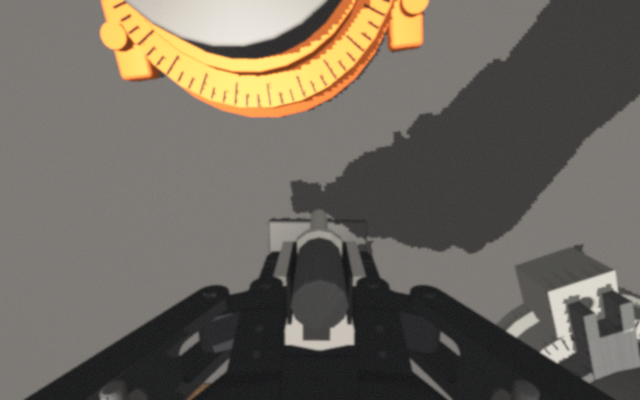

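View pics/sc5.png

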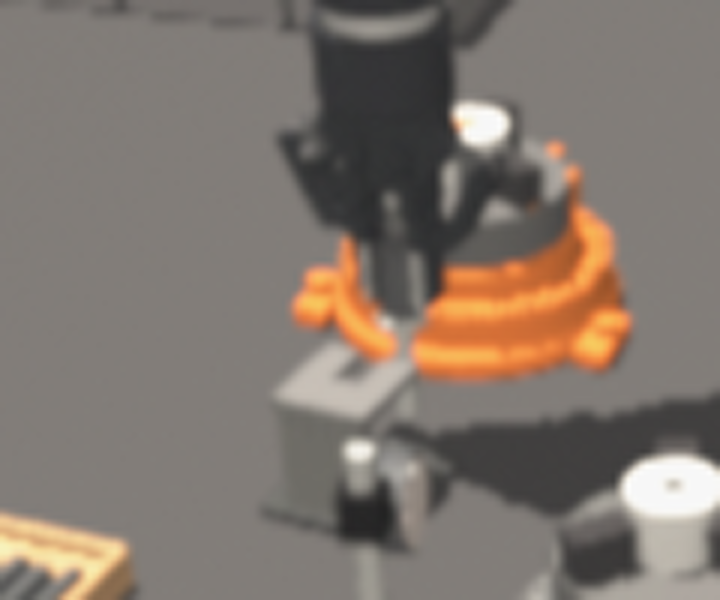

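Run:
```python
from h import *
yr=-0.158; N=np.array([0.4597,-0.2650]); d=np.array([np.cos(yr),np.sin(yr)])
p=N-0.012*d
h=move_l([*p,.093],0.06,until_force=6)
s=get_state();print(h,s["position"],(s["position"][:2]-N)@d,s["contact_force"])
if not h:
    p=N+0.009*d
    h=move_l([*p,.093],0.025,until_force=6)
    s=get_state();print(h,s["position"],(s["position"][:2]-N)@d,(s["position"][:2]-N)@[-d[1],d[0]],s["contact_force"],s["clock"])
f=grab_frame("wrist");save("w6",f["img"])
f=grab_frame("scene");zoom("sc6",f["img"],200,120,320,220,6)
```

```text
False [ 0.44744403 -0.26283139  0.09274983] -0.012444526545740403 [-0.77040102  0.42383639 -2.07880097]
True [ 0.46194566 -0.26499669  0.09220186] 0.0022171630864730404 0.00035661090850455326 [-0.03501377 -0.74522087 -2.27604771] 12.6833
```

View pics/sc6.png

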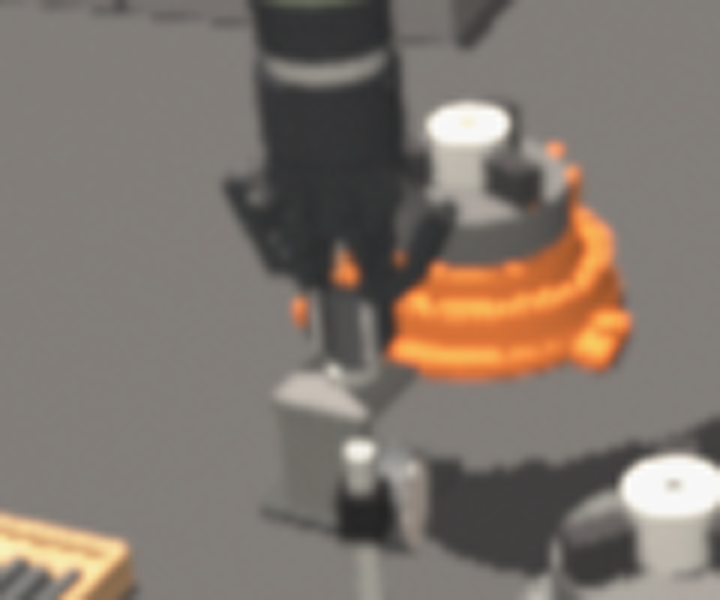

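Run:
```python
from h import *
s=get_state();p=s["position"]
h=move_l([p[0],p[1],.083],0.02,until_force=4)
s=get_state();print(h,s["position"],s["contact_force"])
f=grab_frame("side");zoom("si7",f["img"],330,100,450,200,6)
let_go();s=get_state();print(s["contact_force"],s["clock"])
p=s["position"];move_l([p[0],p[1],.20],0.15)
f=grab_frame("side");zoom("si8",f["img"],330,100,450,200,6)
f=grab_frame("scene");zoom("sc8",f["img"],200,120,320,220,6)
print(get_state()["clock"])
```

```text
True [ 0.46162088 -0.26492075  0.08943524] [-0.37358258 -0.58213148  5.93313992]
[-0.66478136 -0.28520878  0.18017746] 13.75
14.7417
```

View pics/si8.png

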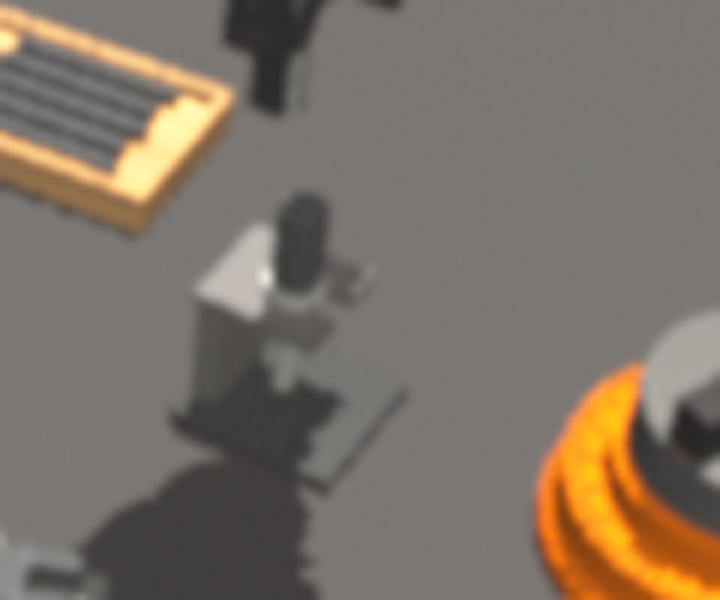

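View pics/sc8.png

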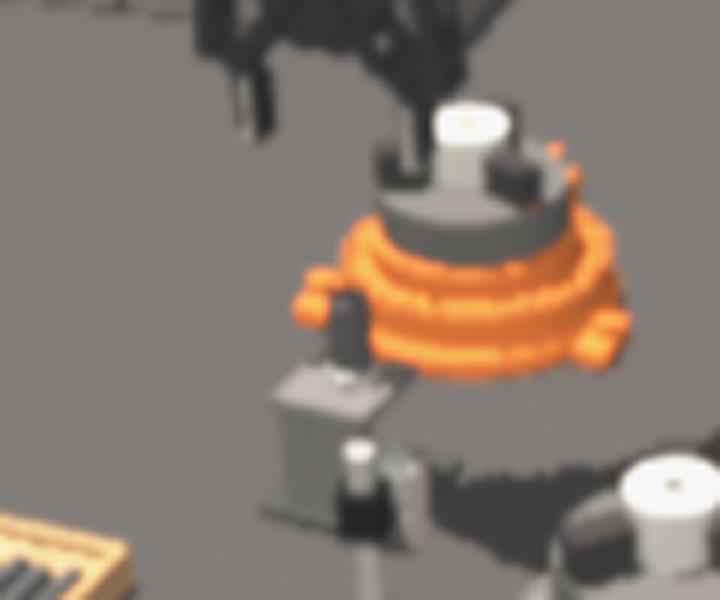

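Run:
```python
from h import *
movep([0.61,-0.06,0.30],down(-np.pi/2))
st=get_state();f=grab_frame("wrist");C=cam(f,st);save("w9",f["img"]);np.savez("w9.npz",img=f["img"],K=C[0],T=C[1])
Z=dict(chuck=.092,indexer=0,mark_line=.0445,fork=.06,indicator=0,barstock=0,notch=.078,pin_collar=.078)
for o in Z:
    r=tip_of("wrist",o);print(o,[(x["centre"],round(x["score"],2),atz(C,x["centre"],Z[o])[:2].round(4).tolist()) for x in r[:3]])
print(get_state()["clock"],st["position"])
u=proj(C,[.702,-.08,.0445]).astype(int);print(u)
x0=max(0,u[0]-100);y0=max(0,u[1]-70);print(x0,y0);zoom("w9m",f["img"],x0,y0,x0+200,y0+150,4)
```

```text
chuck [([308.0, 181.5], 0.55, [0.6037, -0.0468])]
indexer [([49.9, 55.2], 0.73, [0.7546, 0.297]), ([309.4, 168.5], 0.67, [0.6027, -0.0456])]
mark_line [([339.3, 94.2], 0.72, [0.7031, -0.0848])]
fork [([36.8, 135.0], 0.87, [0.6552, 0.2871]), ([327.8, 249.6], 0.61, [0.501, -0.0718])]
indicator [([469.1, 281.0], 0.66, [0.4162, -0.3059]), ([383.4, 61.0], 0.61, [0.7473, -0.1456])]
barstock [([211.2, 85.5], 0.79, [0.7168, 0.0869]), ([310.6, 168.2], 0.61, [0.6032, -0.0474])]
notch [([473.0, 281.5], 0.64, [0.4623, -0.2679])]
pin_collar [([468.2, 277.4], 0.75, [0.4685, -0.2605])]
18.0667 [ 0.60989872 -0.06015672  0.29986771]
[335  95]
235 25
```

View pics/w9.png

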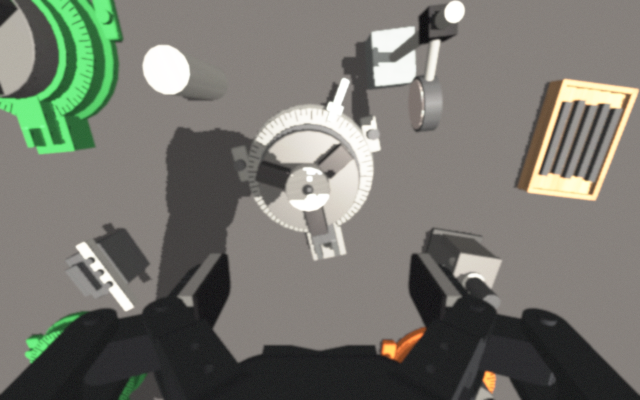

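View pics/w9m.png

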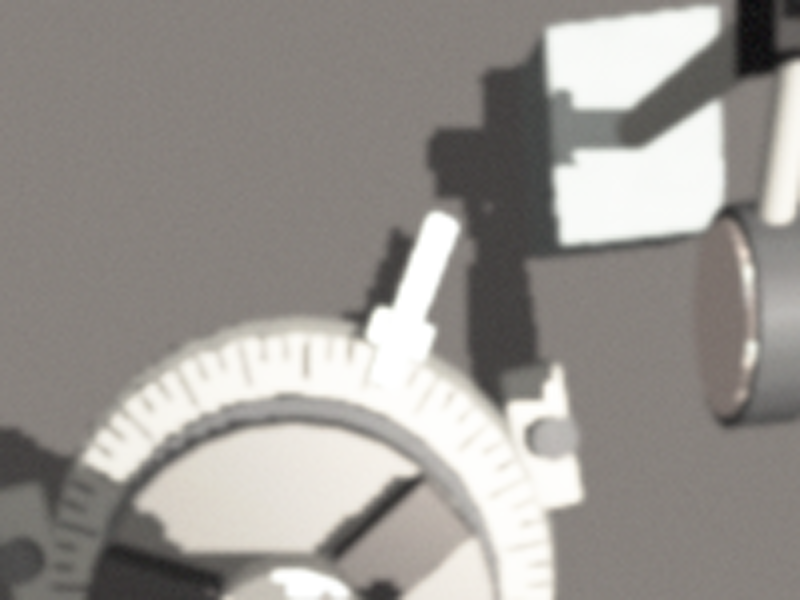

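Run:
```python
from h import *
d=np.load("w9.npz");C=(d["K"],d["T"])
a=atz(C,(346,78.75),.0445)[:2];b=atz(C,(332.5,117.5),.0445)[:2];print(a,b,np.arctan2(*(a-b)[::-1]))
for ax in ([.602,-.0476],[.6027,-.047]):
    ax=np.array(ax)
    for p in (a,b,np.array([.7031,-.0848])): print(np.linalg.norm(p-ax),np.arctan2(*(p-ax)[::-1]))
# scale ring circle fit + part top circle
g=d["img"]
zoom("w9z",g,230,90,390,270,4)
print("dial",atz(C,(425,105),.158),"foot",[atz(C,u,.055)[:2].round(3).tolist() for u in [(371,31),(414,27),(416,83),(375,86)]])
print("bar",atz(C,(166,69),.130))
for q in ([.602,-.0476,.128],[.602,-.0476,.092]): print(proj(C,q))
```

```text
[ 0.72086538 -0.09265055] [ 0.67545868 -0.0767701 ] -0.3364413908132946
0.12711621341741383 -0.36227711840733867
0.07903842184056395 -0.3779999123139049
0.10772673762813015 -0.35257778985830057
0.12667687571768774 -0.3686645822630607
0.07861351094591125 -0.388379821013632
0.10728000745712124 -0.3600798556452325
dial [ 0.68784169 -0.15405961  0.158     ] foot [[0.77, -0.119], [0.774, -0.168], [0.715, -0.175], [0.712, -0.127]]
bar [0.72107183 0.08503915 0.13      ]
[307.59037248 190.41719196]
[308.69468114 182.9034557 ]
```

View pics/w9z.png

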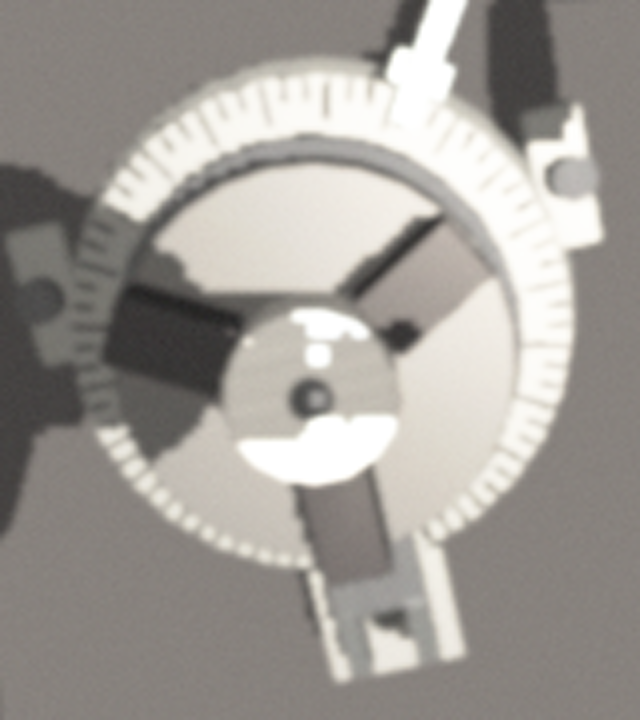

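```bash
cat >> h.py <<'E'
AX=np.array([.6028,-.0474]);YI=0.217
def jp(q,r=.049,j=np.pi/3):
    a=YI+q+j;return AX+r*np.array([np.cos(a),np.sin(a)]),down(a-np.pi/2)
E
python3 - <<'E'
from h import *
p,r=jp(0);print(ik([*p,.2],r),ik([*p,.098],r));p2,r2=jp(2.57);print(ik([*p2,.098],r2))
movep([*p,.20],r)
st=get_state();f=grab_frame("wrist");C=cam(f,st);save("w10",f["img"]);print(st["clock"])
h=move_l([*p,.099],0.1,until_force=8)
s=get_state();print(h,s["position"],s["contact_force"],s["clock"])
f=grab_frame("wrist");save("w11",f["img"])
E
```

```text
[-0.12056621  0.47185203 -0.0527903   1.046154    0.          1.75682889] [-0.12056621  0.56037329 -0.18449268  0.82593036  0.          1.75682889]
[-0.26772046  0.48403583 -0.31952074  0.76723976  0.         -0.96032536]
19.1417
False [ 0.61819172 -0.00076567  0.09974658] [0.18511624 0.75828703 0.56996399] 20.35
```

View pics/w10.png

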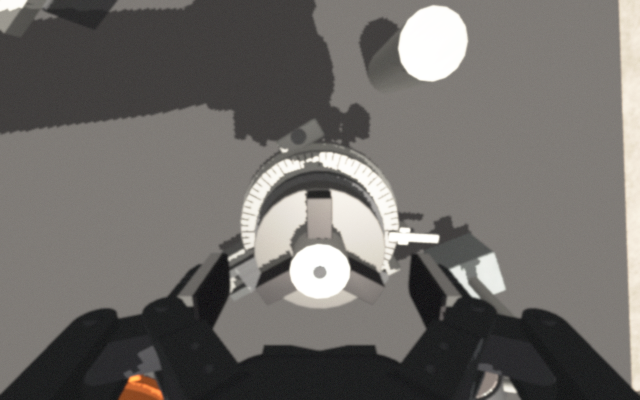

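View pics/w11.png

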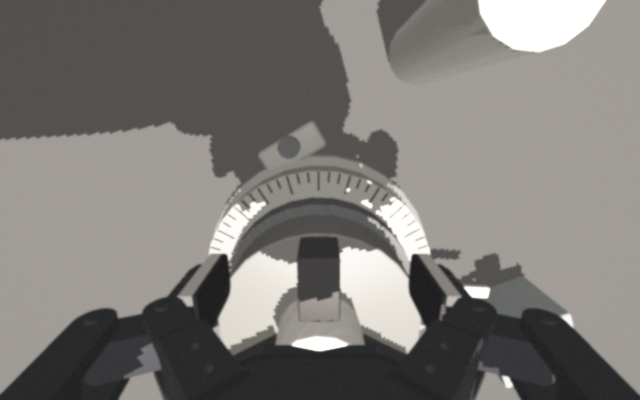

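Run:
```python
from h import *
grab(20);s=get_state();print(s["finger_gap"],s["contact_force"].round(1),s["position"],s["clock"])
q=0
for q in np.arange(.15,.61,.15):
    p,r=jp(q);move_l([*p,.099],0.035,rot=r)
    s=get_state();print(round(q,2),s["position"].round(4),p.round(4),s["contact_force"].round(1),s["wrist_torque"].round(2),round(s["finger_gap"],3),s["clock"])
f=grab_frame("side");zoom("si12",f["img"],230,80,430,250,4)
```

```text
0.22938023101901509 [ 1.4 -0.3  0.6] [ 0.61791101 -0.00076147  0.09919266] 21.0083
0.15 [0.6107 0.0008 0.0992] [0.6104 0.001 ] [ 0.5 -0.9  0.6] [-0.21 -0.14  0.32] 0.23 21.3667
0.3 [0.6035 0.0014 0.0992] [0.6031 0.0016] [ 1.3 -0.7  1.6] [-0.29 -0.2   0.33] 0.228 21.725
0.45 [0.5962 0.0008 0.0992] [0.5958 0.0011] [ 0.5 -2.1  1.3] [-0.4  -0.35  0.34] 0.228 22.0833
0.6 [ 0.5891 -0.0008  0.0992] [ 5.886e-01 -5.000e-04] [ 1.7 -2.1  1.3] [-0.51 -0.43  0.29] 0.229 22.4417
```

View pics/si12.png

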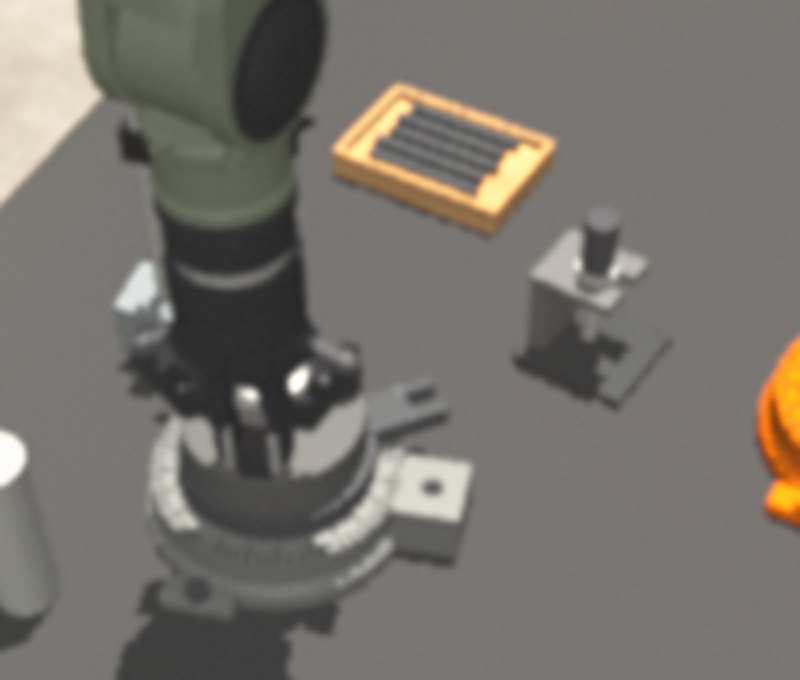

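Run:
```python
from h import *
for q in list(np.arange(.8,2.41,.2))+[2.54]:
    p,r=jp(q);move_l([*p,.099],0.035,rot=r)
    s=get_state()
    if np.linalg.norm(s["contact_force"])>12: print("F");break
    print(round(q,2),(s["position"][:2]-p).round(4),s["contact_force"].round(1),s["wrist_torque"].round(2),s["clock"])
let_go();p=get_state()["position"];print(get_state()["contact_force"])
move_l([*p[:2],.2],.15)
movep([0.61,-0.06,0.27],down(-np.pi/2))
st=get_state();f=grab_frame("wrist");C=cam(f,st);save("w13",f["img"]);np.savez("w13.npz",img=f["img"],K=C[0],T=C[1])
u=proj(C,[.702,-.08,.0445]).astype(int);x0=max(0,u[0]-80);y0=max(0,u[1]-60);print(x0,y0,st["clock"])
zoom("w13m",f["img"],x0,y0,x0+160,y0+120,5)
```

```text
0.8 [ 0.0005 -0.0003] [ 2.5 -3.3  0.3] [-0.72 -0.61  0.35] 22.925
1.0 [ 0.0005 -0.0003] [ 3.  -3.8  1.3] [-0.75 -0.62  0.26] 23.3583
1.2 [ 0.0006 -0.0003] [ 3.4 -4.2  1.4] [-0.81 -0.73  0.22] 23.7917
1.4 [ 0.0007 -0.0001] [ 3.3 -3.5  1.5] [-0.68 -0.84  0.29] 24.225
1.6 [ 0.0007 -0.    ] [ 3.4 -3.5  0.1] [-0.62 -0.83  0.21] 24.6583
1.8 [0.0007 0.    ] [ 4.1 -3.6  1. ] [-0.57 -0.92  0.17] 25.0917
2.0 [0.0007 0.0001] [ 5.5 -3.   0.3] [-0.52 -1.    0.13] 25.525
2.2 [0.0005 0.0003] [ 5.3 -2.6  2.2] [-0.34 -0.92  0.13] 25.9583
2.4 [0.0004 0.0002] [ 4.8 -2.6  1.3] [-0.34 -0.99  0.12] 26.3917
2.54 [0.0004 0.0002] [ 5.4 -1.4  3.1] [-0.27 -1.02  0.07] 26.7417
[-0.14861232 -0.25473873  0.73896728]
256 33 31.4333
```

View pics/w13.png

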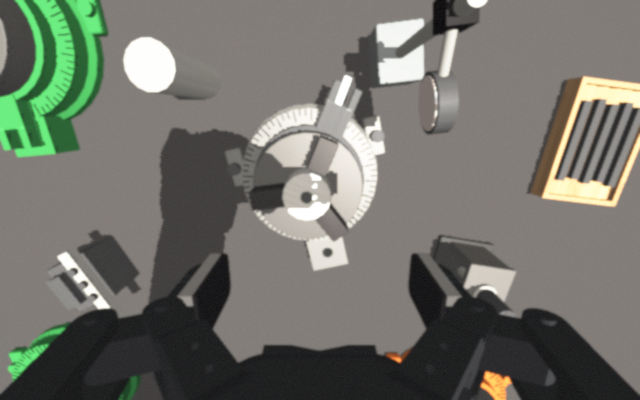

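View pics/w13m.png

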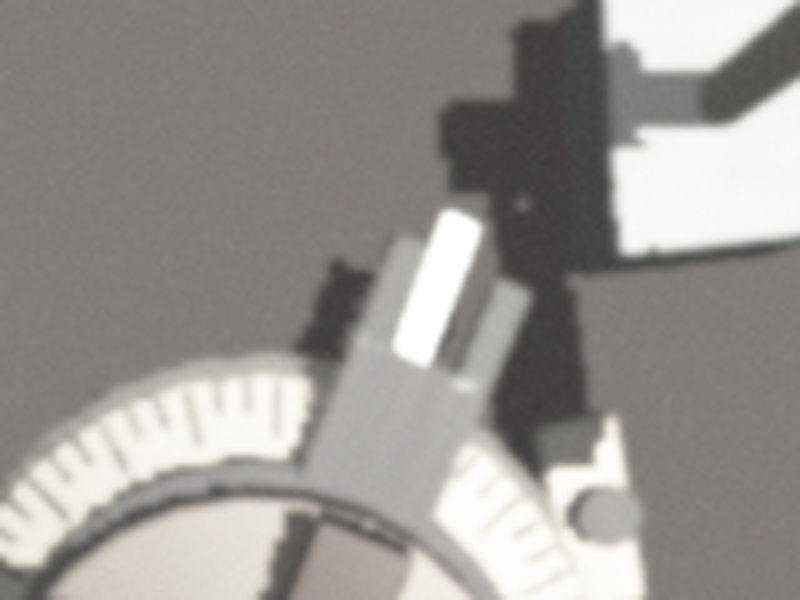

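Run:
```python
from h import *
d=np.load("w13.npz");C=(d["K"],d["T"])
g=lambda u,z:atz(C,(256+u[0]/5,33+u[1]/5),z)[:2]
cen=atz(C,(305.7,196.5),.128)[:2];print("part centre",cen)
F=g((462,262),.06);M=g((463.5,216.5),.0445);M2=g((414,358),.0445);
L=g((392,235),.06);Rr=g((532,290),.06);print(np.linalg.norm(L-Rr))
for ax in (AX,cen):
  for p in (F,M,M2):print(np.linalg.norm(p-ax).round(4),np.arctan2(*(p-ax)[::-1]).round(4))
print("mark dir",np.arctan2(*(M-M2)[::-1]))
zoom("w13p",d["img"],275,155,335,235,8)
```

```text
part centre [ 0.60358618 -0.04674024]
0.03262505080213126
0.1157 -0.3913
0.1263 -0.3695
0.0943 -0.3809
0.1152 -0.3992
0.1258 -0.3767
0.0938 -0.3905
mark dir -0.3361744620734018
```

View pics/w13p.png

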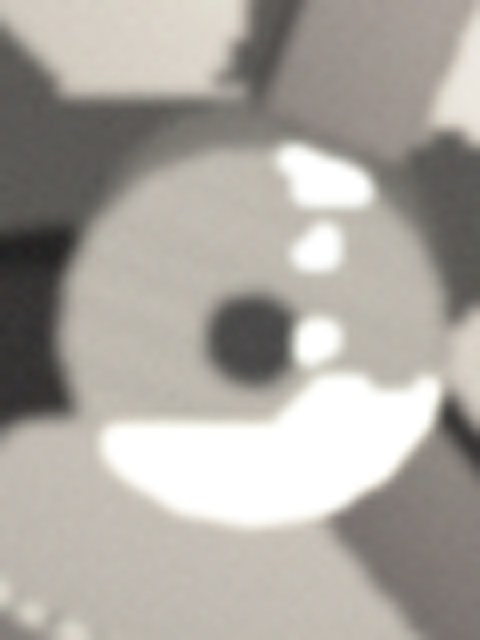

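Run:
```python
from h import *
movep([0.63,-0.087,0.18],down(-np.pi/2))
st=get_state();f=grab_frame("wrist");C=cam(f,st);save("w14",f["img"]);np.savez("w14.npz",img=f["img"],K=C[0],T=C[1])
u=proj(C,[.70,-.085,.05]).astype(int);x0=max(0,u[0]-60);y0=max(0,u[1]-45);print(x0,y0,st["clock"],C[1][:3,3])
zoom("w14m",f["img"],x0,y0,x0+110,y0+85,7)
```

```text
257 68 31.95 [ 0.70126346 -0.08663302  0.32165178]
```

View pics/w14m.png

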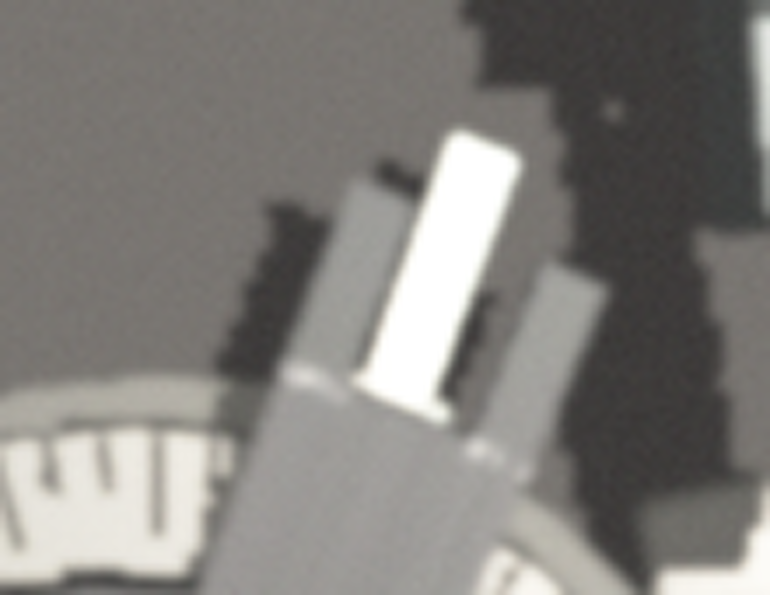

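Run:
```python
from h import *
d=np.load("w14.npz");C=(d["K"],d["T"])
g=lambda u,z:atz(C,(257+u[0]/7,68+u[1]/7),z)[:2]
F=g((478.5,232.5),.06);Fb=g((405,429),.06)
M=g((486,146),.0445);M2=g((403.5,389),.0445)
for z,a,b in((.06,(350,178),(608,290)),(.0445,(450,132),(522,160)),(.06,(285,375),(525,482))):print("w",np.linalg.norm(g(a,z)-g(b,z)))
for ax in (AX,AX+[.0008,.0007]):
  for p in (F,Fb,M,M2):print(np.linalg.norm(p-ax).round(4),np.arctan2(*(p-ax)[::-1]).round(4))
dm=(M-M2)/np.linalg.norm(M-M2);df=(F-Fb)/np.linalg.norm(F-Fb)
print("dirs",np.arctan2(dm[1],dm[0]),np.arctan2(df[1],df[0]))
n=np.array([-dm[1],dm[0]]);print("fork lateral off mark line at tip,root",(F-M2)@n,(Fb-M2)@n)
```

```text
w 0.03265810703834451
w 0.009397389669526296
w 0.03128482944329413
0.1157 -0.392
0.0917 -0.3975
0.1259 -0.3686
0.0954 -0.3772
0.1152 -0.4003
0.0913 -0.408
0.1254 -0.3761
0.0949 -0.3872
dirs -0.34162624950716625 -0.37102272231922057
fork lateral off mark line at tip,root -0.0024391217455714542 -0.0017348120058013703
```

Run:
```python
from h import *
p,r=jp(2.54)
s=get_state();move_l([*s["position"][:2],.22],.2)
movep([*p,.2],r);print(move_l([*p,.099],.12,until_force=8))
grab(20);print(get_state()["contact_force"].round(1))
p,r=jp(2.5635);move_l([*p,.099],0.01,rot=r);sleep(.1);s=get_state();print((s["position"][:2]-p).round(4),s["contact_force"].round(1))
let_go();move_l([*s["position"][:2],.2],.15)
movep([0.63,-0.087,0.18],down(-np.pi/2))
st=get_state();f=grab_frame("wrist");C=cam(f,st);save("w15",f["img"]);np.savez("w15.npz",img=f["img"],K=C[0],T=C[1])
print(st["clock"],C[1][:3,3])
x0,y0=257,68
zoom("w15m",f["img"],x0,y0,x0+110,y0+85,7)
```

```text
False
[-0.9 -0.4  3. ]
[ 0.0002 -0.0002] [-0.2 -0.8  5.5]
42.1917 [ 0.70151728 -0.08665304  0.32184075]
```

View pics/w15m.png

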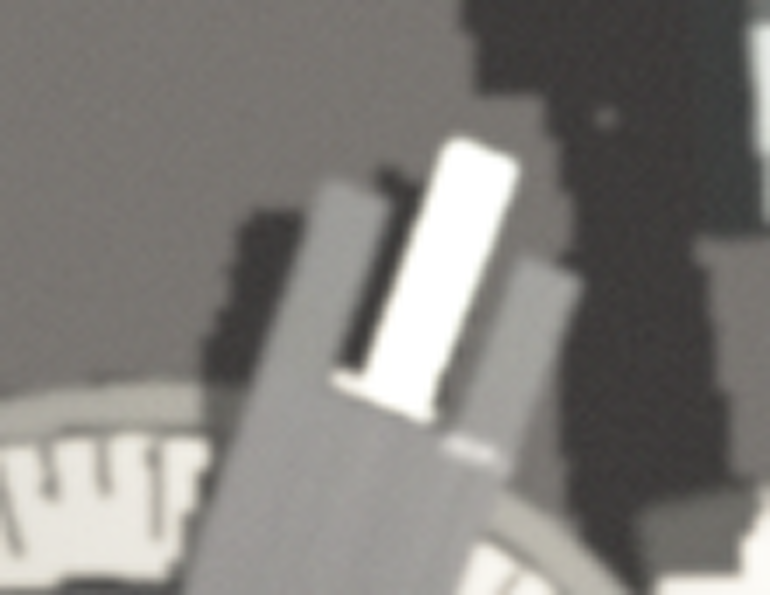

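Run:
```python
from h import *
d=np.load("w15.npz");C=(d["K"],d["T"])
g=lambda u,z:atz(C,(257+u[0]/7,68+u[1]/7),z)[:2]
F=g((456,230),.06);M=g((482,151),.0445);M2=g((401,399),.0445)
dm=(M-M2)/np.linalg.norm(M-M2);n=np.array([-dm[1],dm[0]])
print((F-M2)@n,"dir",np.arctan2(dm[1],dm[0]))
for ax in (AX,AX+[.0008,.0007]): print([np.arctan2(*(p-ax)[::-1]).round(4) for p in (F,M,M2)])
s=get_state();move_l([*s["position"][:2],.28],.2)
a=grab_frame("scene");b=grab_frame("side");save("sc16",a["img"]);save("si16",b["img"]);zoom("si16r",b["img"],230,80,430,250,4)
for nm,f in(("scene",a),("side",b)):
  for o,z in (("notch",.078),("pin_collar",.078),("fork",.06),("mark_line",.0445)): print(nm,o,[(atz(cam(f),x["centre"],z)[:2].round(4).tolist(),round(x["score"],2)) for x in tip_of(nm,o)[:2]])
print(get_state()["clock"])
```

```text
-1.003166690306754e-05 dir -0.3291796132867169
[np.float64(-0.3696), np.float64(-0.3662), np.float64(-0.3783)]
[np.float64(-0.3777), np.float64(-0.3737), np.float64(-0.3884)]
scene notch [([0.4476, -0.2729], 0.84)]
scene pin_collar [([0.4568, -0.2663], 0.57)]
scene fork [([0.1244, -0.2653], 0.96), ([0.6526, 0.2913], 0.74)]
scene mark_line [([0.7141, -0.077], 0.4)]
side notch [([0.4723, -0.2826], 0.84)]
side pin_collar [([0.4721, -0.2522], 0.61)]
side fork [([0.1474, -0.268], 0.88), ([0.655, 0.2811], 0.74)]
side mark_line []
43.3917
```

View pics/si16r.png

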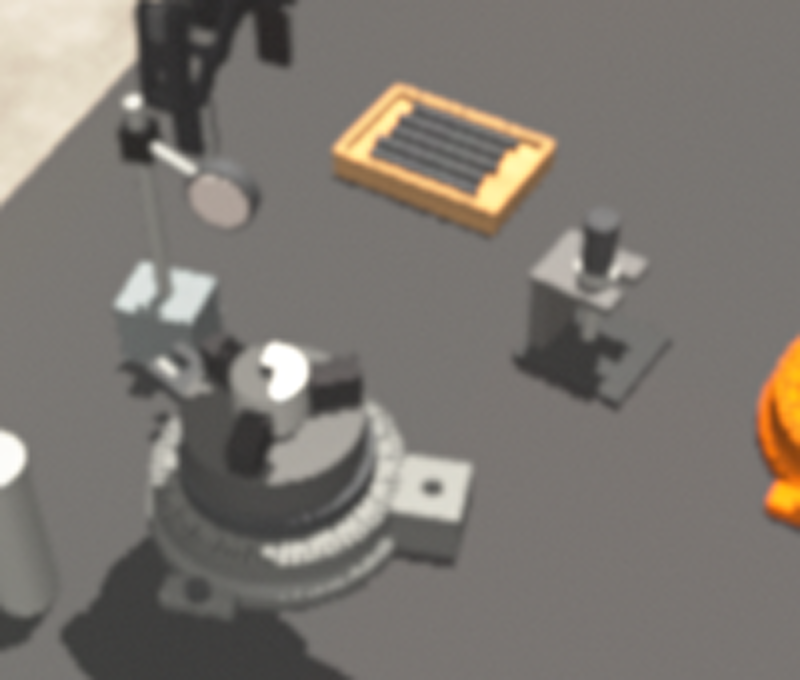

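View pics/sc16.png

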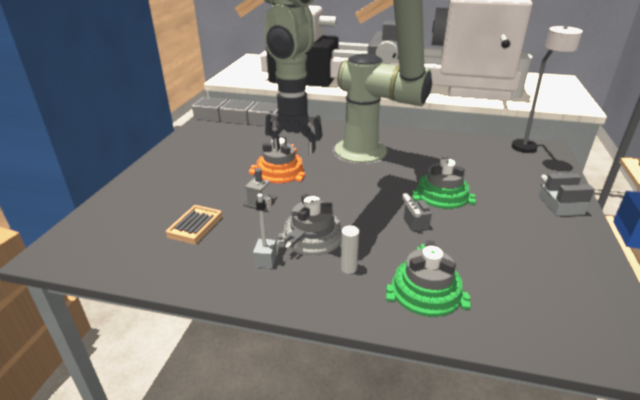

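Run:
```python
from h import *
s=get_state();print(s["contact_force"].round(1),s["clock"],s["position"]);sign_off()
```

```text
[0.7 0.3 0.3] 43.3917 [ 0.62983789 -0.08695168  0.27965696]
the job is handed in; nothing more can be done
```

I drew the pin, parked it in the stand's notch, and only then turned the chuck until the fork stood over the set mark. I handed the job in at 43.4 s, with the gripper clear of everything.

- **Pin:** I pulled it straight up and slid it into the notch until it touched the closed end. Contact came 2.2 mm past the nominal point, where 2.5 mm was expected. I then lowered it until the collar rested on the plate and let go. The last side picture shows it upright in the notch.
- **Chuck:** I gripped one jaw lightly and turned it about +2.56 rad, in two goes. After the first, the fork was about 2 mm short of the mark, so I corrected it. The last picture from above shows the mark between the prongs, with the centre lines within about 0.5 mm at the prong tips.
- **Forces and bystanders:** The wrist force readings I took stayed below about 8 N. In the last pictures the bystanders that can be compared stand where they did at the start.
- **Checks that disagreed:** In the final scene and side pictures the network's notch and collar points scattered by 1–2 cm. It found the fork only on the look-alike tables. I relied on the contact readings and the close wrist pictures instead.

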